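# Slide the finds tray home in the scanner bay by feel

### The arm

A 7-joint arm with a two-finger parallel gripper is mounted at the origin on a cart in front of the work surface, level with it; the furniture and walls round the work are solid. World frame = base frame: x ahead of the robot, y to its left, z up, the work surface at z = 0. Lengths are in m, angles in rad, forces in N, time in s.
With the tool pointing down it reaches from about 0.425 to 0.925 m from the base axis. Payload 6.8 kg.
Tool frame: the origin (TCP) lies at the very end of the fingers, on their centre line; the grasp point (between the pads) lies 19 mm behind it; z points along the fingers, y is the line along which they close (so a half turn about z gives the same grasp; the last joint's range is limited). The gripper opens to 85 mm and grips with 20 to 120 N. Pads are 22 mm wide; open, the fingers measure 114 mm over their backs; the gripper's body (76 mm by 85 mm) begins 54 mm behind the grasp point. The pads swing forward as they close: fully open they stand 13 mm farther back than shut.
Start: joints at [-0.108, 0.477, 0.022, 1.555, -0.011, 1.109, -0.083], TCP at [0.675, 0, 0.231] pointing down, gripper open.
Joint ranges: [-2.96, 2.96], [-0.34, 2.1], [-1.41, 1.46], [0.24, 2.44], [-1.37, 4.51], [0.17, 1.92], [-2.96, 2.96]. Speed limits (rad/s): [2.39, 2.39, 3.14, 3.14, 3.14, 3.14, 3.14].

### API

Orientations are given as a unit quaternion [w, x, y, z].
In Python, from station import bot gives the robot as it stands.
- The arm moves only by the tool jog_arm, never from a script. Its argument "motion" is a list of rows, each a list of 7 numbers: the turn, a rotation vector about the tool's x, y, z in rad, then the shift along the tool's x, y, z in mm, then the finger opening in mm, from 0 to 85.4. A call has 1 to 10 rows; each row is the pose to reach, as a shift and turn from the pose commanded when the call began, along the tool's axes at that moment; what a row does not reach only later rows make up. A row lasts 1/8 s, in which the tool goes at most 62.5 mm and 10.7 degrees, less where a joint would pass 70% of its speed; a pose out of reach is approached as far as the arm can. A call with a gripper value outside its range is refused whole. The fingers move at their own pace and stop on an object; "grip_force" is the grip in N (left out, the last holds). Time passes only in rows, so rows that repeat a pose let the fingers close. It gives the time, the measured TCP pose, the force, the opening and the grip force at its end, in the units of the state.
- bot.get_obs(): the state, without advancing time (a new reading comes with each control period).
- bot.read_camera(name): name is "scene" or "side" or "wrist"; returns a dict with "pixels" (420x560x3 uint8, red, green, blue), "camera_matrix" (3x3 intrinsics, pixels), "T" (4x4, takes a point from camera to world coordinates); the wrist camera has in their place "tool_from_camera" (4x4, takes a point from camera to tool coordinates, whose origin is the TCP and whose axes are the flange's). Camera axes: x right, y down, z forward; pixel columns grow to the right and rows downward; lengths in m; the calibration is good to about 2 mm. A picture is of the moment at which its call begins: read the wrist's pose just before it. There is no depth.
- bot.hand_in(): hands the job in; it is judged then, once.
Trained networks look in a picture, given as the dict that the camera call returned (one of the last four; its "shot" number tells which), for a name from the list of things; names that differ only in an ending like _2 or _b are one class to them, and where a whole thing is asked for, a point or a joint stands for the part that bears it (a point fixed in the world has none). Each returns a list of dicts, best first, with "score" (0 to 1); they miss things now and then, are a little off and sometimes report something else, mostly with a low value. They report only what shows in the picture. A call takes as long as a camera call. They do not tell look-alikes from the thing itself.
- bot.spot_in(thing, picture): "xy" ([column, row] in pixels, amid what is visible of it).
- bot.tip_of(thing, picture): "xy" ([column, row] in pixels: a listed point, or the origin of a listed thing).
The state is a dict: "t": time; "q": joint angles; "joint_vel": joint speeds; "joint_torque": joint torques, N m; "eef_pos": TCP position; "tool_rot": TCP orientation; "contact_force": force on the tool from outside, world axes, zero at the start; "torque": the same for the moment, N m; "gripper_width": opening from 0.0 (shut) to 1.0 (fully open); "grasp_force": force on a finger pad.
Only numpy, scipy, OpenCV 4.12 (cv2) and the standard library are available. Lean on these libraries where they do the work, as an engineer would, in place of code of your own. Each camera call takes 0.05 s, during which the arm holds its last target. There are 200 camera calls.

### The job

Take the small metal tray by its black knob and slide it flat over the desk, nose first and with its sherd still in it, into the low grey bay until it is fully home: it meets a soft buffer at the back, which must be pushed right in until the tray comes up solid; then let go. The guides inside the bay cannot be seen and are not quite in line with it, so feel the tray in gently between them without forcing it, and do not disturb the loose things around.

Things in the scene. Friction and masses are not known exactly. Their poses are not given: they have to be found in the camera images.
- tray: Open aluminium tray, 100 mm long (x), 80 wide (y), 24 high, about 0.2 kg, on the desk. Origin: centre of its underside. Its +x end is the nose, which goes in first (corners rounded, 5 mm). At the -x end a 24 mm wide, 6 mm thick tongue carries an upright knob. Never force it against the bay or anything inside: 18 N is too much.
- knob (a point): Grip point of the tray's knob: a black upright round post, 18 mm in diameter, its top 51 mm above the desk; this point is on its axis, 34 mm above the desk, 90 mm behind the tray's centre (-x of the tray). The tray can turn about the knob in a light grip. Same axes as the tray.
- bay: Low grey metal hood fixed on the desk, 152 mm wide (y), 150 deep (x), 50 high, closed but for the mouth (146 mm wide, 44 high) towards the robot; no floor: the tray slides on the desk. Origin: middle of the mouth at desk level; +x points into the bay. With the tray home its knob is still outside, 24 to 60 mm in front of the mouth.
- guides (a point): Middle setting, on the bay's centre line, of the start of the hidden channel: two walls 84 mm apart (2 mm of play each side), 46 mm inside the mouth; before it they flare out 13 mm each side over 36 mm. The real guides sit up to 7 mm to either side of this, parallel to the bay's x, differently each time.
- buffer_mid (a point): Middle setting of the face of the hidden rubber buffer, 88 mm inside the mouth; really it is up to 18 mm nearer or deeper, differently each time. The tray's nose pushes it back up to 10 mm against 3 to 5 N; it stays where pushed; at 10 mm it is solid.
- sherd: Brown-red pottery sherd, 47x61x16 mm, lying loose in the tray. Origin: centre of its underside. It must stay in the tray.
- loupe: Bystander: black loupe with a light rim, 42 mm in diameter, 36 mm high, standing on the desk. Origin: centre of its underside.
- tape: Bystander: roll of tape lying flat, 85 mm in diameter, 24 mm high. Origin: centre of its underside.
- glue_stick: Bystander: yellow glue stick lying on the desk, 95 mm long, 24 mm thick. Origin: centre of its underside.
- lens_cap: Bystander: black lens cap, 54 mm in diameter, 10 mm high, lying on the desk. Origin: centre of its underside.
- buffer (a joint): How far, in m, the hidden buffer at the end of the guides has been pushed back: 0 untouched, 0.010 at its solid end (tray fully home).
Not all that is in view belongs to the job. Leave any yellow look-alike of the sherd alone.

How it is judged:
On the way, in this order (a step that is already met when the one before it is completed fails the run):
1. the tray's nose is inside the bay's mouth, the buffer not yet touched (x of tray in the frame of bay above -0.045 m and y of tray in the frame of bay between -0.035 and 0.035 m and value of joint buffer below 0.002 m), for 0.1 s.
2. the tray has pushed the buffer back (value of joint buffer above 0.006 m and x of tray in the frame of bay above 0.02 m), for 0.1 s.
At the end, for the whole second after the job is handed in: The tray is home in the bay nose first: the buffer is pushed back more than 6 mm of its 10 mm, the tray's centre is more than 20 mm inside the mouth, its knob is outside, it lies flat (within 0.05 rad) and within 0.15 rad of the bay's direction, the sherd lies in it, and the tray is at rest (all of step 2 and x of knob in the frame of bay below -0.01 m and angle between the x axis of tray and the x axis of bay, either way round below 0.15 rad and angle between tray's own z axis and vertical below 0.05 rad and x of sherd in the frame of tray between -0.045 and 0.045 m and y of sherd in the frame of tray between -0.036 and 0.036 m and height (world z) of sherd below 0.03 m and linear speed of tray below 0.01 m/s); the robot touches nothing.
It fails at once if the tray is forced: more than 18 N between the tray and the bay, its guides or its buffer (contact force between tray and bay above 18 N).
It fails at once if the tray is lifted or tipped off the desk (height (world z) of tray above 0.03 m or angle between tray's own z axis and vertical above 0.3 rad).
It fails at once if a loose bystander is moved more than 30 mm (distance of any of loupe, tape, glue_stick, lens_cap from where it was at the start of the episode above 0.03 m).
It also fails if it takes over 69 s, if anything falls off the work surface, if the arm or the gripper's body presses on something with over 40 N, if the wrist force passes 120 N, or if a joint passes its speed limit or range.

## Working session

There is one attempt and no reset: what is moved stays moved. The work goes in short steps, Python scripts to look and compute and a tool call to move; the robot and the scene stay as the last step left them, time stands still between calls to the robot, and variables do not carry over. Pictures are saved under pics/ and viewed, at most 13 in all, crops included, and the job is handed in when it is done.

Besides the shell and the picture viewer there is one more tool, called after "Emit:" as name(argument=value, ...), one argument or row to a line, values as JSON. jog_arm: Moves the arm, as the interface text tells. Its arguments: {"type":"object","properties":{"motion":{"type":"array"},"grip_force":{"type":"number"}},"required":["motion"]}

```bash
mkdir -p pics
cat > h.py <<'E'
import numpy as np, cv2
from station import bot
from scipy.spatial.transform import Rotation as R
def camT(p,obs=None):
    if "T" in p: return np.array(p["T"])
    T=np.eye(4);q=obs["tool_rot"];T[:3,:3]=R.from_quat([q[1],q[2],q[3],q[0]]).as_matrix();T[:3,3]=obs["eef_pos"]
    return T@np.array(p["tool_from_camera"])
def ray(p,xy,z,obs=None):
    T=camT(p,obs);d=T[:3,:3]@np.linalg.solve(np.array(p["camera_matrix"]),[xy[0],xy[1],1])
    return T[:3,3]+d*(z-T[2,3])/d[2]
def proj(p,X,obs=None):
    T=np.linalg.inv(camT(p,obs));c=T[:3,:3]@np.array(X)+T[:3,3];u=np.array(p["camera_matrix"])@c
    return u[:2]/u[2]
def save(p,n): cv2.imwrite("pics/"+n,np.array(p["pixels"])[:,:,::-1])
E
python3 - <<'E'
from h import *
o=bot.get_obs();print({k:np.round(v,3) for k,v in o.items()})
Z=dict(tray=0,knob=.034,bay=0,guides=0,sherd=.003,loupe=0,tape=0,glue_stick=0,lens_cap=0)
ims=[]
for c in["scene","side","wrist"]:
    o=bot.get_obs();p=bot.read_camera(c);save(p,c+"0.png");ims.append(np.array(p["pixels"]))
    for n,z in Z.items():
        for r in bot.tip_of(n,p)[:2]:
            if r["score"]>.2: print(c,n,np.round(r["xy"]),round(r["score"],2),np.round(ray(p,r["xy"],z,o),3))
E
```

```text
{'t': np.float64(0.0), 'q': array([-0.108,  0.478,  0.022,  1.556, -0.011,  1.109, -0.083]), 'joint_vel': array([-0.002, -0.002,  0.001, -0.   ,  0.001,  0.001,  0.001]), 'joint_torque': array([-1.0000e-03, -5.9644e+01,  1.6080e+00, -2.8119e+01,  1.2000e-02,
        9.0000e-03,  0.0000e+00]), 'eef_pos': array([ 0.674, -0.   ,  0.23 ]), 'tool_rot': array([-0.001,  0.707,  0.707, -0.001]), 'contact_force': array([ 0.589, -0.892, -0.717]), 'torque': array([0.021, 0.017, 0.015]), 'grasp_force': np.float64(0.0), 'gripper_width': np.float64(1.0)}
scene tray [281. 263.] 0.85 [ 0.549 -0.126  0.   ]
scene knob [239. 276.] 0.91 [ 0.445 -0.099  0.034]
scene bay [325. 247.] 0.85 [ 0.653 -0.168  0.   ]
scene guides [342. 229.] 0.92 [ 0.723 -0.163  0.   ]
scene sherd [279. 264.] 0.88 [ 0.542 -0.126  0.003]
scene sherd [264. 217.] 0.57 [ 0.615 -0.004  0.003]
scene loupe [378. 322.] 0.93 [ 0.585 -0.37   0.   ]
scene loupe [352. 222.] 0.66 [ 0.758 -0.165 -0.   ]
scene tape [205. 182.] 0.77 [0.59  0.198 0.   ]
scene glue_stick [308. 361.] 0.85 [ 0.42  -0.322  0.   ]
scene lens_cap [161. 208.] 0.7 [0.4
[... 299 characters left out ...]
3 [0.601 0.005 0.003]
side loupe [342. 307.] 0.58 [ 0.594 -0.363  0.   ]
side tape [238. 170.] 0.85 [0.597 0.209 0.   ]
side glue_stick [263. 320.] 0.69 [ 0.423 -0.312  0.   ]
side lens_cap [191. 185.] 0.72 [0.446 0.208 0.   ]
side lens_cap [265. 321.] 0.34 [ 0.426 -0.315  0.   ]
wrist tray [171. 279.] 0.93 [ 0.549 -0.13   0.   ]
wrist knob [ 80. 265.] 0.97 [ 0.462 -0.094  0.034]
wrist bay [265. 309.] 0.63 [ 0.665 -0.174  0.   ]
wrist sherd [219. 174.] 0.89 [ 0.615 -0.     0.003]
wrist sherd [164. 270.] 0.83 [ 0.543 -0.117  0.003]
wrist loupe [ 93. 397.] 0.59 [ 0.425 -0.314  0.   ]
wrist glue_stick [ 93. 394.] 0.74 [ 0.426 -0.309  0.   ]
wrist lens_cap [168. 277.] 0.66 [ 0.547 -0.128  0.   ]
```

View pics/scene0.png

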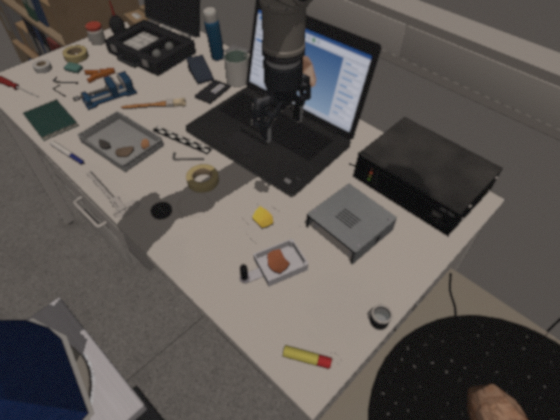

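View pics/side0.png

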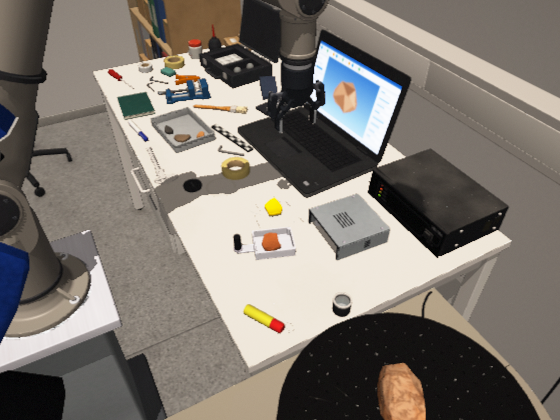

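The scene shows the tray with the brown-red sherd at (281,263) and its black knob at (244,272). The grey bay is at (350,222). The yellow look-alike at (263,217) lies bare on the desk, so the tray with the red sherd and black knob is the one meant. Next is an enlarged crop to confirm this and measure the bay.

Run:
```python
import cv2
a=cv2.imread("pics/wrist0.png");b=cv2.imread("pics/scene0.png")[175:300,225:405]
cv2.imwrite("pics/w1.png",cv2.resize(a,(800,600),interpolation=cv2.INTER_CUBIC))
cv2.imwrite("pics/s1.png",cv2.resize(b,None,fx=4.4,fy=4.4,interpolation=cv2.INTER_CUBIC))
```

```text
(no output)
```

View pics/w1.png

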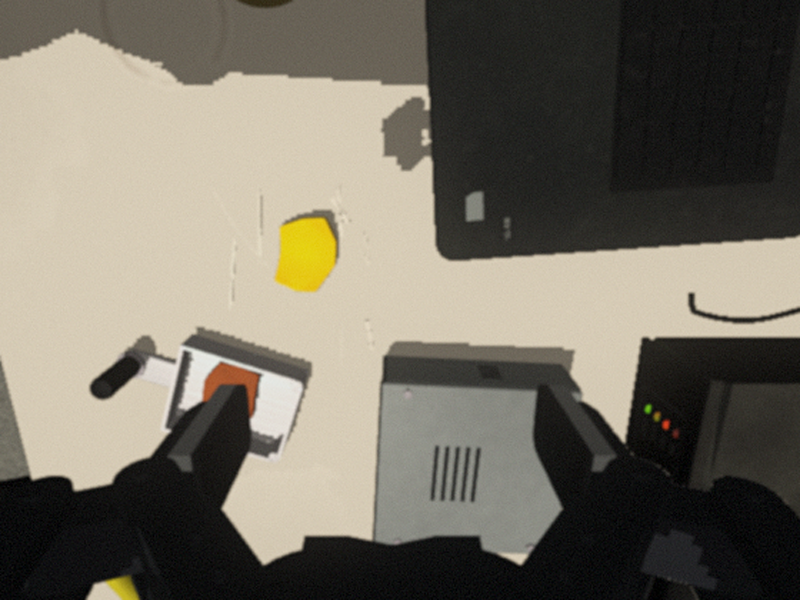

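View pics/s1.png

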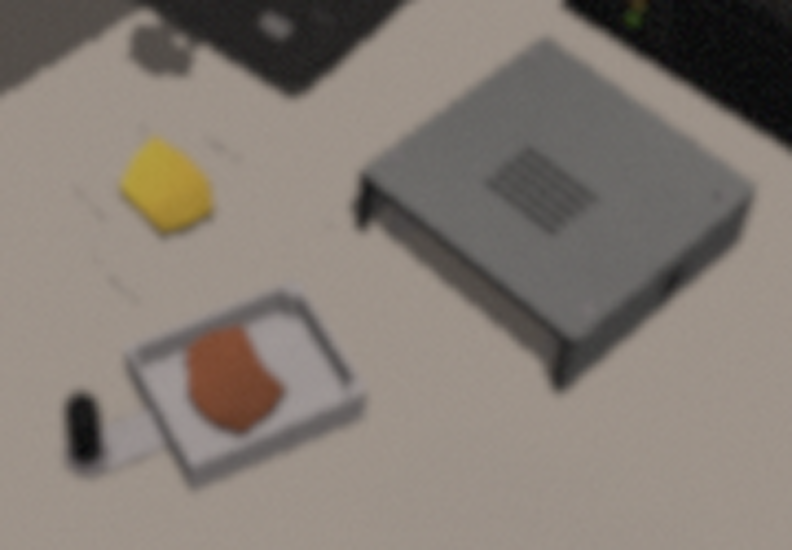

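The wrist view confirms the tray: it holds the red sherd at (232,390) of the crop and has a black knob at (115,375). It is yawed about -17°. The bay lies almost along world x, with its mouth's left top corner at (383,382). Next I'll fit the poses from corners.

Run:
```python
from h import *
o=bot.get_obs();p=bot.read_camera("wrist");s=bot.read_camera("scene")
f=560/800
P=lambda a,z:np.round(ray(p,(a[0]*f,a[1]*f),z,o),4)
S=lambda a,z:np.round(ray(s,(225+a[0]/4.4,175+a[1]/4.4),z),4)
for a in [(383,382),(375,540),(570,388)]:print("bayW",P(a,.05))
for a in [(362,178),(575,345),(752,190),(548,40)]:print("bayS",S(a,.05))
for a in [(183,340),(307,375),(282,460),(165,430)]:print("trayW",P(a,.024))
for a in [(130,357),(290,290),(362,395),(195,485)]:print("trayS",S(a,.024 if a[1]<480 else 0))
print("knobtop",P((102,384),.051),S((82,405),.051))
```

```text
bayW [ 0.6693 -0.0896  0.05  ]
bayW [ 0.6621 -0.2334  0.05  ]
bayW [ 0.8074 -0.0945  0.05  ]
bayS [ 0.6629 -0.0995  0.05  ]
bayS [ 0.657  -0.2472  0.05  ]
bayS [ 0.8024 -0.2525  0.05  ]
bayS [ 0.8129 -0.1065  0.05  ]
trayW [ 0.5147 -0.067   0.024 ]
trayW [ 0.6089 -0.0968  0.024 ]
trayW [ 0.584  -0.1752  0.024 ]
trayW [ 0.49   -0.1464  0.024 ]
trayS [ 0.508  -0.0812  0.024 ]
trayS [ 0.5964 -0.1103  0.024 ]
trayS [ 0.5742 -0.1812  0.024 ]
trayS [ 0.4882 -0.1479  0.    ]
knobtop [ 0.4634 -0.0907  0.051 ] [ 0.4603 -0.099   0.051 ]
```

Emit:
jog_arm(
  motion=[
    [0, 0, 0.18, -10, -20, 10, 85],
    [0, 0, 0.36, -25, -50, 25, 85],
    [0, 0, 0.54, -40, -85, 45, 85],
    [0, 0, 0.72, -55, -120, 65, 85],
    [0, 0, 0.9, -70, -155, 80, 85],
    [0, 0, 1.08, -80, -185, 90, 85],
    [0, 0, 1.26, -90, -205, 98, 85],
    [0, 0, 1.44, -94, -211, 100, 85],
    [0, 0, 1.61, -94, -211, 100, 85],
    [0, 0, 1.61, -94, -211, 100, 85],
  ],
  grip_force=20,
)

```text
t: 2.85
eef_pos: [0.4642, -0.0939, 0.1315]
tool_rot: [0.0, 1.0, -0.019, 0.0]
contact_force: [0.6, 0.1, -0.8]
gripper_width: 0.996
grasp_force: 0.0
```

Run:
```python
from h import *
o=bot.get_obs();p=bot.read_camera("wrist");im=np.array(p["pixels"])
cv2.imwrite("pics/w2.png",cv2.resize(im[:,:,::-1],(800,600),interpolation=cv2.INTER_CUBIC))
print(o["t"],o["eef_pos"],R.from_quat(np.array(o["tool_rot"])[[1,2,3,0]]).as_matrix().round(3),o["q"][6],o["contact_force"]);print(np.round(p["tool_from_camera"],3))
for n,z in dict(tray=0,knob=.034,bay=0,guides=0).items():
    for r in bot.tip_of(n,p)[:1]: print(n,np.round(r["xy"]),r["score"],np.round(ray(p,r["xy"],z,o),4))
```

```text
2.85 [ 0.46420703 -0.09392764  0.13147121] [[ 0.999 -0.038  0.   ]
 [-0.038 -0.999 -0.   ]
 [ 0.     0.    -1.   ]] -1.3819207041483066 [ 0.62370298  0.05678606 -0.77532182]
[[ 0.001 -0.955 -0.295  0.076]
 [ 1.     0.001  0.    -0.   ]
 [ 0.    -0.295  0.955 -0.143]
 [ 0.     0.     0.     1.   ]]
knob [277. 215.] 0.62 [ 0.4607 -0.096   0.034 ]
bay [306.  98.] 0.61 [ 0.5424 -0.1208  0.    ]
```

View pics/w2.png

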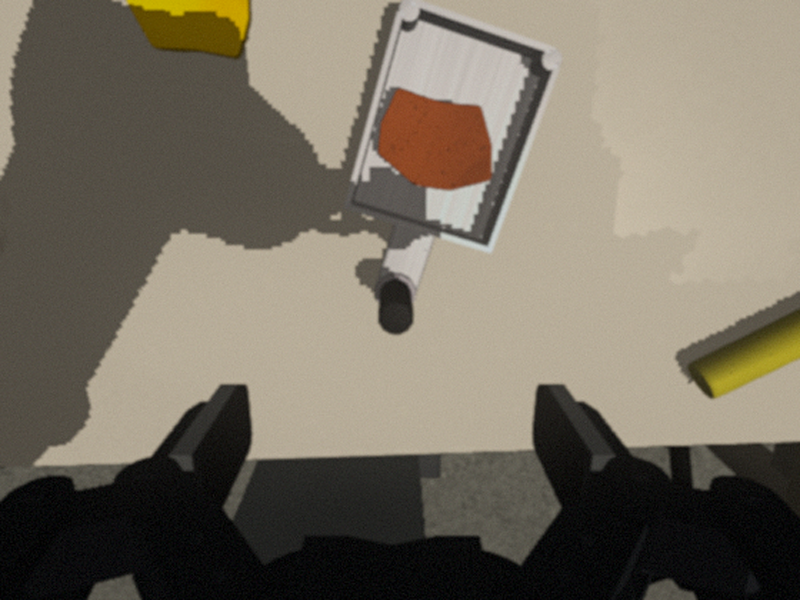

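The picture shows the tray upright at (455,130), its knob top at (396,317) between the open fingers, and the red sherd lying well inside. The glue stick at (760,345) is clear of the right finger.

Run:
```python
from h import *
o=bot.get_obs();p=bot.read_camera("wrist");f=.7
P=lambda a,z:ray(p,(a[0]*f,a[1]*f),z,o)
print("top",P((396,318),.051),"axis mid",P((396,300),.034))
c=[P(a,.024)[:2] for a in [(407,3),(557,52),(492,249),(350,205)]]
print(np.round(c,4),np.mean(c,0));d=c[0]+c[1]-c[2]-c[3];print("yaw",np.arctan2(d[1],d[0]))
k=P((396,318),.051)-o["eef_pos"];M=R.from_quat(np.array(o["tool_rot"])[[1,2,3,0]]).as_matrix();print("tool shift mm",M.T@k*1000)
```

```text
top [ 0.46061447 -0.09575933  0.051     ] axis mid [ 0.46440456 -0.09603395  0.034     ]
[[ 0.6017 -0.1057]
 [ 0.5791 -0.1748]
 [ 0.4872 -0.1469]
 [ 0.5125 -0.0744]] [ 0.54516796 -0.12545511]
yaw -0.3159922595887259
tool shift mm [-3.5119377   1.96118357 80.38394131]
```

Emit:
jog_arm(
  motion=[
    [0, 0, 0, -2, 2, 40, 85],
    [0, 0, 0, -3, 2, 80, 85],
    [0, 0, 0, -3, 2, 105, 85],
    [0, 0, 0, -3, 2, 115, 85],
    [0, 0, 0, -3, 2, 115, 85],
    [0, 0, 0, -3, 2, 115, 40],
    [0, 0, 0, -3, 2, 115, 10],
    [0, 0, 0, -3, 2, 115, 10],
    [0, 0, 0, -3, 2, 115, 10],
    [0, 0, 0, -3, 2, 115, 10],
  ],
  grip_force=20,
)

```text
t: 4.4
eef_pos: [0.4612, -0.0958, 0.0167]
tool_rot: [-0.0, 1.0, -0.02, 0.0]
contact_force: [-1.5, -0.1, 6.3]
gripper_width: 0.199
grasp_force: 20.9
```

Emit:
jog_arm(
  motion=[
    [0, 0, -0.03, 0, 6, -0.5, 10],
    [0, 0, -0.07, 0, 14, -0.5, 10],
    [0, 0, -0.11, 0, 23, -0.5, 10],
    [0, 0, -0.15, 1, 32, -0.5, 10],
    [0, 0, -0.19, 1, 42, -0.5, 10],
    [0, 0, -0.23, 2, 52, -0.5, 10],
    [0, 0, -0.26, 2, 60, -0.5, 10],
    [0, 0, -0.28, 2, 64, -0.5, 10],
    [0, 0, -0.28, 2, 64, -0.5, 10],
  ],
)

```text
t: 5.52
eef_pos: [0.4603, -0.1603, 0.0168]
tool_rot: [0.0, 0.993, 0.12, -0.0]
contact_force: [-0.5, 0.2, 0.5]
gripper_width: 0.203
grasp_force: 20.3
```

Run:
```python
from h import *
o=bot.get_obs();p=bot.read_camera("wrist");s=bot.read_camera("scene")
a=cv2.resize(np.array(p["pixels"])[:,:,::-1],(400,300));b=np.array(s["pixels"])[170:295,225:395,::-1]
b=cv2.resize(b,(400,294),interpolation=cv2.INTER_CUBIC);b=cv2.copyMakeBorder(b,0,6,0,0,0)
a=np.array(p["pixels"])[:,:,::-1][:300]
b=cv2.resize(np.array(s["pixels"])[175:295,225:411,::-1],(465,300),interpolation=cv2.INTER_CUBIC)
cv2.imwrite("pics/c3.png",cv2.resize(np.vstack([a,cv2.copyMakeBorder(b,0,0,0,95,0)]),(560,600)))
for n,z in dict(tray=0,bay=0,guides=0).items():
  for c,q in(("w",p),("s",s)):
    for r in bot.tip_of(n,q)[:1]: print(c,n,np.round(r["xy"]),r["score"],np.round(ray(q,r["xy"],z,o),4))
```

```text
s tray [341. 230.] 0.72 [ 0.718  -0.1638  0.    ]
s bay [327. 244.] 0.68 [ 0.6646 -0.1656  0.    ]
s guides [341. 227.] 0.7 [ 0.7258 -0.1581  0.    ]
```

View pics/c3.png

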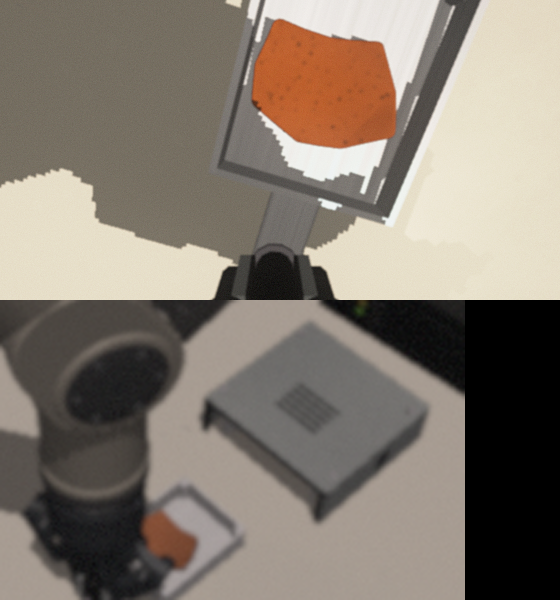

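The tray turned with the grip and the sherd is still in place. The rear edge runs from (218,165) to (385,215) in the wrist picture. The bay mouth is at (205,415)–(320,500) in the lower crop, straight ahead of the tray nose at (185,487)–(243,538).

Run:
```python
from h import *
o=bot.get_obs();p=bot.read_camera("wrist");s=bot.read_camera("scene");d=bot.read_camera("side")
W=lambda a,z:ray(p,a,z,o)
a,b=W((216,163),.024),W((388,217),.024);print("rear",a,b,"yaw",np.arctan2(*(a-b)[[1,0]])-np.pi/2)
e,f=W((388,217),.024),W((478,0),.024);print("right side yaw",np.arctan2(*(f-e)[[1,0]]))
print("centre tray",o["eef_pos"])
S=lambda x,z:np.round(ray(s,x,z)[:2],4)
print("nose scene",S((299,249.8),.024),S((322.2,270.2),.024))
print("bay bot",S((306.8,226.8),0),S((352.3,263.6),0),"top",S((307.3,215.5),.05),S((355.7,253.4),.05))
im=np.array(d["pixels"])[170:280,225:400,::-1];cv2.imwrite("pics/d4.png",cv2.resize(im,None,fx=4.5,fy=4.5,interpolation=cv2.INTER_CUBIC))
```

```text
rear [ 0.50618288 -0.12450215  0.024     ] [ 0.50107129 -0.19865821  0.024     ] yaw -0.06882129628964617
right side yaw -0.04467098902884726
centre tray [ 0.46035235 -0.15975906  0.01676441]
nose scene [ 0.5911 -0.1407] [ 0.5867 -0.214 ]
bay bot [ 0.6681 -0.0971] [ 0.6616 -0.2429] top [ 0.6629 -0.0996] [ 0.6571 -0.2472]
```

View pics/d4.png

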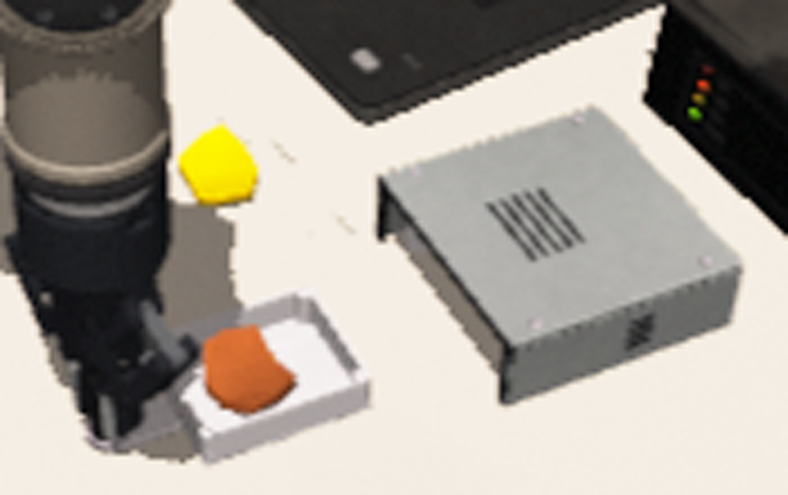

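The side view shows the mouth's top corners at (380,178) and (510,345) and its feet at (382,240) and (502,403). The tray's nose corners are at (300,297) and (368,378).

Run:
```python
from h import *
d=bot.read_camera("side")
S=lambda x,z:np.round(ray(d,(225+x[0]/4.5,170+x[1]/4.5),z)[:2],4)
print("top",S((380,178),.05),S((510,345),.05),S((742,265),.05),S((595,105),.05))
print("bot",S((382,240),0),S((502,403),0),S((733,322),0))
print("nose",S((300,296),.024),S((368,378),.024),S((370,403),0), "rear right",S((205,435),.024),S((210,462),0))
```

```text
top [ 0.6672 -0.0956] [ 0.6598 -0.2427] [ 0.8068 -0.2522] [ 0.8152 -0.0998]
bot [ 0.6704 -0.0965] [ 0.6618 -0.2393] [ 0.8123 -0.2496]
nose [ 0.5925 -0.1354] [ 0.5944 -0.2073] [ 0.5981 -0.2051] rear right [ 0.4986 -0.2019] [ 0.5015 -0.2011]
```

Emit:
jog_arm(
  motion=[
    [0, 0, 0, 4, 1.2, 0, 10],
    [0, 0, 0, 12, 3.5, 0, 10],
    [0, 0, 0, 21, 6.2, 0, 10],
    [0, 0, 0, 30, 8.8, 0, 10],
    [0, 0, 0, 39, 11.5, 0, 10],
    [0, 0, 0, 48, 14.1, 0, 10],
    [0, 0, 0, 57, 16.8, 0, 10],
    [0, 0, 0, 65, 19.1, 0, 10],
    [0, 0, 0, 70, 20.6, 0, 10],
    [0, 0, 0, 72, 21.2, 0, 10],
  ],
)

```text
t: 7.38
eef_pos: [0.5356, -0.1633, 0.0168]
tool_rot: [-0.0, 0.993, 0.12, -0.0]
contact_force: [-2.6, 1.6, 1.3]
gripper_width: 0.205
grasp_force: 20.4
```

```bash
cat > st.py <<'E'
from h import *
o=bot.get_obs();p=bot.read_camera("wrist");d=bot.read_camera("side")
th=np.arctan2(*R.from_quat(np.array(o["tool_rot"])[[1,2,3,0]]).as_matrix()[[1,0],0])
u=np.array([.999,-.047]);v=np.array([.047,.999]);e=o["eef_pos"][:2]-np.array([.6645,-.169])
f=o["contact_force"];print(round(o["t"],2),"knob in bay mm",1000*(e@u),1000*(e@v),"F along/left/up",np.round([f[:2]@u,f[:2]@v,f[2]],1),"Mz",o["torque"][2],"tool yaw",th,"w",o["gripper_width"])
E
cat > pic.py <<'E'
from st import *
import sys
a=np.array(p["pixels"])[:300,:,::-1];b=cv2.resize(np.array(d["pixels"])[170:270,225:411,::-1],(560,300),interpolation=cv2.INTER_CUBIC)
cv2.imwrite("pics/"+sys.argv[1],np.vstack([a,b]))
E
python3 pic.py c5.png
```

```text
7.38 knob in bay mm -129.0023901448424 -0.3610155164292308 F along/left/up [-2.7  1.5  1.3] Mz 0.02950168107438285 tool yaw 0.2408799508840257 w 0.20492831998219363
```

View pics/c5.png

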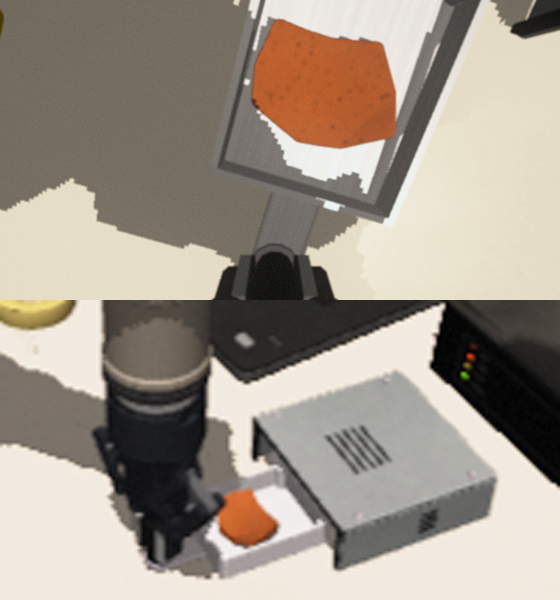

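The nose is just inside the mouth, the tray is straight and the sherd is in it. Continuing slowly into the flare.

Emit:
jog_arm(
  motion=[
    [0, 0, 0, 2.4, 0.7, 0, 10],
    [0, 0, 0, 4.8, 1.4, 0, 10],
    [0, 0, 0, 7.2, 2.1, 0, 10],
    [0, 0, 0, 9.6, 2.8, 0, 10],
    [0, 0, 0, 12, 3.5, 0, 10],
    [0, 0, 0, 14.4, 4.2, 0, 10],
    [0, 0, 0, 16.8, 4.9, 0, 10],
    [0, 0, 0, 19.2, 5.6, 0, 10],
    [0, 0, 0, 20, 5.9, 0, 10],
    [0, 0, 0, 20, 5.9, 0, 10],
  ],
)

```text
t: 8.72
eef_pos: [0.5565, -0.1642, 0.0168]
tool_rot: [0.0, 0.993, 0.12, 0.0]
contact_force: [1.0, 0.2, -0.8]
gripper_width: 0.206
grasp_force: 20.2
```

```bash
python3 st.py
```

```text
8.72 knob in bay mm -108.09349772453761 -0.31488627381964096 F along/left/up [ 1.   0.2 -0.8] Mz -0.03263717824936527 tool yaw 0.2408407363146748 w 0.20574140288049628
```

Emit:
jog_arm(
  motion=[
    [0, 0, 0, 1.2, 0.35, 0, 10],
    [0, 0, 0, 2.4, 0.7, 0, 10],
    [0, 0, 0, 3.6, 1.05, 0, 10],
    [0, 0, 0, 4.8, 1.4, 0, 10],
    [0, 0, 0, 6, 1.75, 0, 10],
    [0, 0, 0, 7.2, 2.1, 0, 10],
    [0, 0, 0, 8, 2.35, 0, 10],
  ],
)

```text
t: 9.7
eef_pos: [0.5647, -0.1647, 0.0168]
tool_rot: [0.0, 0.993, 0.12, 0.0]
contact_force: [-1.2, -0.7, -0.0]
gripper_width: 0.206
grasp_force: 20.2
```

```bash
python3 st.py
```

```text
9.7 knob in bay mm -99.9277184206905 -0.3495850445908701 F along/left/up [-1.2 -0.8 -0. ] Mz 0.03702736328457519 tool yaw 0.24078092487276703 w 0.20636800558244503
```

Emit:
jog_arm(
  motion=[
    [0, 0, 0, 1.2, 0.35, 0, 10],
    [0, 0, 0, 2.4, 0.7, 0, 10],
    [0, 0, 0, 3.6, 1.05, 0, 10],
    [0, 0, 0, 4.8, 1.4, 0, 10],
    [0, 0, 0, 6, 1.75, 0, 10],
  ],
)

```text
t: 10.42
eef_pos: [0.5702, -0.1646, 0.0168]
tool_rot: [-0.0, 0.993, 0.12, -0.001]
contact_force: [-6.8, 1.1, 4.1]
gripper_width: 0.202
grasp_force: 20.8
```

```bash
python3 st.py
```

```text
10.43 knob in bay mm -94.43048934742718 -0.05000587127135449 F along/left/up [-6.8  0.8  4.1] Mz 0.12177959002966354 tool yaw 0.2410331935623066 w 0.20182786063290462
```

Emit:
jog_arm(
  motion=[
    [0, 0, 0, 0, 0, 0, 10],
    [0, 0, 0, 0, 0, 0, 10],
  ],
)

```text
t: 10.78
eef_pos: [0.5704, -0.1646, 0.0168]
tool_rot: [-0.0, 0.993, 0.12, -0.0]
contact_force: [-4.2, 2.4, 4.1]
gripper_width: 0.204
grasp_force: 20.7
```

```bash
cat > yaw.py <<'E'
from st import *
# tray yaw from its rear rim, fitted on image: dump crop edges
g=cv2.cvtColor(np.array(p["pixels"]),cv2.COLOR_RGB2GRAY);e=cv2.Canny(g,40,120)[100:260]
for l in (cv2.HoughLinesP(e,1,np.pi/360,40,minLineLength=60,maxLineGap=6) if True else []):
    x0,y0,x1,y1=l[0];y0+=100;y1+=100
    A,B=ray(p,(x0,y0),.024,o),ray(p,(x1,y1),.024,o);w=B-A
    t=np.arctan2(w[1],w[0]);t=(t+np.pi/4)%(np.pi/2)-np.pi/4
    if abs(t)<.25: print((x0,y0,x1,y1),"yaw %.3f"%t)
E
python3 yaw.py
```

```text
10.78 knob in bay mm -94.22967682687202 -0.020536620180446687 F along/left/up [-4.3  2.2  4.1] Mz 0.1156162175146376 tool yaw 0.24106944893806906 w 0.20443266113051836
(np.int32(226), np.int32(161), np.int32(374), np.int32(204)) yaw -0.045
(np.int32(217), np.int32(169), np.int32(383), np.int32(216)) yaw -0.041
(np.int32(384), np.int32(223), np.int32(435), np.int32(100)) yaw -0.045
(np.int32(374), np.int32(203), np.int32(415), np.int32(100)) yaw -0.045
(np.int32(216), np.int32(166), np.int32(232), np.int32(101)) yaw -0.045
(np.int32(388), np.int32(216), np.int32(436), np.int32(100)) yaw -0.044
```

Contact is on the right flare, with the nose pushed left. Easing back, shifting left 3 mm and trying again.

Emit:
jog_arm(
  motion=[
    [0, 0, 0, -1, -0.3, 0, 10],
    [0, 0, 0, -0.6, -1.7, 0, 10],
    [0, 0, 0, -0.2, -3.2, 0, 10],
    [0, 0, 0, 1, -2.8, 0, 10],
    [0, 0, 0, 2.2, -2.5, 0, 10],
    [0, 0, 0, 3.4, -2.2, 0, 10],
    [0, 0, 0, 3.4, -2.2, 0, 10],
  ],
)

```text
t: 11.75
eef_pos: [0.5739, -0.162, 0.0169]
tool_rot: [0.0, 0.993, 0.12, 0.0]
contact_force: [0.2, 0.5, -1.5]
gripper_width: 0.203
grasp_force: 20.2
```

```bash
python3 yaw.py|head -4
```

```text
11.75 knob in bay mm -90.79878422534654 2.7165719897858778 F along/left/up [ 0.1  0.5 -1.5] Mz -0.0046788919116858806 tool yaw 0.2407626329386959 w 0.2027956423642409
(np.int32(385), np.int32(224), np.int32(438), np.int32(100)) yaw -0.056
(np.int32(462), np.int32(100), np.int32(559), np.int32(132)) yaw -0.049
(np.int32(219), np.int32(158), np.int32(368), np.int32(203)) yaw -0.056
```

Emit:
jog_arm(
  motion=[
    [0, 0, 0.0, 1.2, 0.35, 0, 10],
    [0, 0, 0, 2.4, 0.7, 0, 10],
    [0, 0, 0, 3.6, 1.05, 0, 10],
    [0, 0, 0, 4.8, 1.4, 0, 10],
    [0, 0, 0, 5.8, 1.7, 0, 10],
    [0, 0, 0, 5.8, 1.7, 0, 10],
  ],
)

```text
t: 12.6
eef_pos: [0.5799, -0.1622, 0.0168]
tool_rot: [0.0, 0.993, 0.12, 0.0]
contact_force: [-1.2, 0.1, -0.5]
gripper_width: 0.205
grasp_force: 20.2
```

```bash
python3 yaw.py|head -4
```

```text
12.6 knob in bay mm -84.84303781604571 2.811615288042667 F along/left/up [-1.2  0.1 -0.5] Mz 0.0008843776553720834 tool yaw 0.2409020706196288 w 0.20466171687144982
(np.int32(395), np.int32(100), np.int32(559), np.int32(153)) yaw -0.048
(np.int32(219), np.int32(158), np.int32(368), np.int32(203)) yaw -0.056
(np.int32(218), np.int32(168), np.int32(386), np.int32(217)) yaw -0.049
```

Emit:
jog_arm(
  motion=[
    [0, 0, 0, 1.2, 0.35, 0, 10],
    [0, 0, 0, 2.4, 0.7, 0, 10],
    [0, 0, 0, 3.6, 1.05, 0, 10],
    [0, 0, 0, 4.8, 1.4, 0, 10],
    [0, 0, 0, 6, 1.75, 0, 10],
    [0, 0, 0, 7.2, 2.1, 0, 10],
    [0, 0, 0, 8.4, 2.45, 0, 10],
    [0, 0, 0, 8.4, 2.45, 0, 10],
  ],
)

```text
t: 13.7
eef_pos: [0.5886, -0.1626, 0.0168]
tool_rot: [0.0, 0.993, 0.12, 0.0]
contact_force: [0.3, 0.6, -0.6]
gripper_width: 0.203
grasp_force: 20.2
```

```bash
python3 yaw.py|head -4
```

```text
13.7 knob in bay mm -76.07749384318785 2.806674366061157 F along/left/up [ 0.2  0.6 -0.6] Mz 0.04636202693847538 tool yaw 0.24085098731912208 w 0.20345146346606754
(np.int32(295), np.int32(100), np.int32(557), np.int32(182)) yaw -0.047
(np.int32(281), np.int32(100), np.int32(553), np.int32(185)) yaw -0.047
(np.int32(218), np.int32(168), np.int32(385), np.int32(217)) yaw -0.050
```

Emit:
jog_arm(
  motion=[
    [0, 0, 0, 1.2, 0.35, 0, 10],
    [0, 0, 0, 2.4, 0.7, 0, 10],
    [0, 0, 0, 3.6, 1.05, 0, 10],
    [0, 0, 0, 4.8, 1.4, 0, 10],
    [0, 0, 0, 6, 1.75, 0, 10],
    [0, 0, 0, 7.2, 2.1, 0, 10],
    [0, 0, 0, 7.2, 2.1, 0, 10],
  ],
)

```text
t: 14.68
eef_pos: [0.5962, -0.163, 0.0168]
tool_rot: [0.0, 0.993, 0.12, 0.0]
contact_force: [0.3, 0.2, -0.9]
gripper_width: 0.199
grasp_force: 20.2
```

```bash
python3 yaw.py|head -4
```

```text
14.68 knob in bay mm -68.56373094132015 2.8032373881912944 F along/left/up [ 0.2  0.2 -0.9] Mz -0.0032939706630731027 tool yaw 0.2408017499462261 w 0.1987940735110085
(np.int32(352), np.int32(143), np.int32(545), np.int32(203)) yaw -0.051
(np.int32(372), np.int32(154), np.int32(542), np.int32(206)) yaw -0.048
(np.int32(212), np.int32(100), np.int32(484), np.int32(185)) yaw -0.052
```

Emit:
jog_arm(
  motion=[
    [0, 0, 0, 1.2, 0.35, 0, 10],
    [0, 0, 0, 2.4, 0.7, 0, 10],
    [0, 0, 0, 3.6, 1.05, 0, 10],
    [0, 0, 0, 4.8, 1.4, 0, 10],
    [0, 0, 0, 6, 1.75, 0, 10],
    [0, 0, 0, 7.2, 2.1, 0, 10],
    [0, 0, 0, 7.2, 2.1, 0, 10],
  ],
)

```text
t: 15.65
eef_pos: [0.6037, -0.1633, 0.0168]
tool_rot: [0.0, 0.993, 0.12, 0.0]
contact_force: [-1.2, 0.0, -0.9]
gripper_width: 0.2
grasp_force: 20.3
```

```bash
python3 yaw.py|head -4
```

```text
15.65 knob in bay mm -61.04200039438333 2.8582749170312947 F along/left/up [-1.2 -0.  -0.9] Mz 0.098791089460075 tool yaw 0.2408551214286127 w 0.20038856191222282
(np.int32(128), np.int32(100), np.int32(534), np.int32(224)) yaw -0.052
(np.int32(115), np.int32(100), np.int32(530), np.int32(226)) yaw -0.051
(np.int32(218), np.int32(168), np.int32(366), np.int32(211)) yaw -0.048
```

Emit:
jog_arm(
  motion=[
    [0, 0, 0, 1.2, 0.35, 0, 10],
    [0, 0, 0, 2.4, 0.7, 0, 10],
    [0, 0, 0, 3.6, 1.05, 0, 10],
    [0, 0, 0, 4.8, 1.4, 0, 10],
    [0, 0, 0, 6, 1.75, 0, 10],
    [0, 0, 0, 7.2, 2.1, 0, 10],
  ],
)

```text
t: 16.5
eef_pos: [0.6109, -0.1636, 0.0168]
tool_rot: [-0.0, 0.993, 0.12, 0.0]
contact_force: [-2.5, -0.0, 0.7]
gripper_width: 0.201
grasp_force: 20.4
```

```bash
python3 st.py
```

```text
16.5 knob in bay mm -53.762662501248066 2.8873718330194493 F along/left/up [-2.5 -0.1  0.7] Mz -0.011765596623365841 tool yaw 0.24073906658976027 w 0.20119840029205302
```

Emit:
jog_arm(
  motion=[
    [0, 0, 0, 1.2, 0.35, 0, 10],
    [0, 0, 0, 2.4, 0.7, 0, 10],
    [0, 0, 0, 3.6, 1.05, 0, 10],
    [0, 0, 0, 4.8, 1.4, 0, 10],
  ],
)

```text
t: 17.1
eef_pos: [0.6159, -0.1638, 0.0168]
tool_rot: [-0.0, 0.993, 0.12, -0.0]
contact_force: [-2.1, 0.1, 0.1]
gripper_width: 0.202
grasp_force: 20.4
```

```bash
python3 st.py
```

```text
17.1 knob in bay mm -48.7901167704107 2.9303874665802825 F along/left/up [-2.1 -0.   0.1] Mz -0.03657071798346549 tool yaw 0.2407888482397071 w 0.20190373857697208
```

Emit:
jog_arm(
  motion=[
    [0, 0, 0, 1.2, 0.35, 0, 10],
    [0, 0, 0, 2.4, 0.7, 0, 10],
    [0, 0, 0, 3.6, 1.05, 0, 10],
    [0, 0, 0, 4.8, 1.4, 0, 10],
  ],
)

```text
t: 17.7
eef_pos: [0.6209, -0.164, 0.0168]
tool_rot: [-0.0, 0.993, 0.12, -0.0]
contact_force: [-1.8, -1.0, 1.0]
gripper_width: 0.202
grasp_force: 20.4
```

```bash
python3 st.py
```

```text
17.7 knob in bay mm -43.77896347277523 2.945917754341598 F along/left/up [-1.8 -1.1  1. ] Mz -0.0061910800909631995 tool yaw 0.2407901074258587 w 0.20215141584056887
```

Emit:
jog_arm(
  motion=[
    [0, 0, 0, 1.2, 0.35, 0, 10],
    [0, 0, 0, 2.4, 0.7, 0, 10],
    [0, 0, 0, 3.6, 1.05, 0, 10],
    [0, 0, 0, 4.8, 1.4, 0, 10],
  ],
)

```text
t: 18.3
eef_pos: [0.6259, -0.1643, 0.0168]
tool_rot: [-0.0, 0.993, 0.12, -0.0]
contact_force: [-1.7, 0.6, 1.0]
gripper_width: 0.201
grasp_force: 20.4
```

```bash
python3 yaw.py
```

```text
18.3 knob in bay mm -38.784365674155666 2.9197633503833917 F along/left/up [-1.7  0.5  1. ] Mz -0.04357916179662888 tool yaw 0.24068180053989596 w 0.2008642722235627
(np.int32(85), np.int32(162), np.int32(424), np.int32(259)) yaw -0.052
(np.int32(85), np.int32(159), np.int32(435), np.int32(259)) yaw -0.050
(np.int32(516), np.int32(259), np.int32(559), np.int32(183)) yaw -0.056
(np.int32(90), np.int32(161), np.int32(296), np.int32(220)) yaw -0.051
(np.int32(364), np.int32(100), np.int32(425), np.int32(120)) yaw -0.055
```

Emit:
jog_arm(
  motion=[
    [0, 0, 0, 1.2, 0.35, 0, 10],
    [0, 0, 0, 2.4, 0.7, 0, 10],
    [0, 0, 0, 3.6, 1.05, 0, 10],
    [0, 0, 0, 4.8, 1.4, 0, 10],
  ],
)

```text
t: 18.9
eef_pos: [0.6289, -0.1645, 0.0168]
tool_rot: [-0.001, 0.993, 0.12, -0.002]
contact_force: [-8.5, 1.0, 8.4]
gripper_width: 0.204
grasp_force: 21.1
```

```bash
python3 pic.py c6.png
```

```text
18.9 knob in bay mm -35.76589580940731 2.821079354679065 F along/left/up [-8.5  0.6  8.4] Mz 0.07951580156641931 tool yaw 0.2404090058299555 w 0.20428817518262882
```

View pics/c6.png

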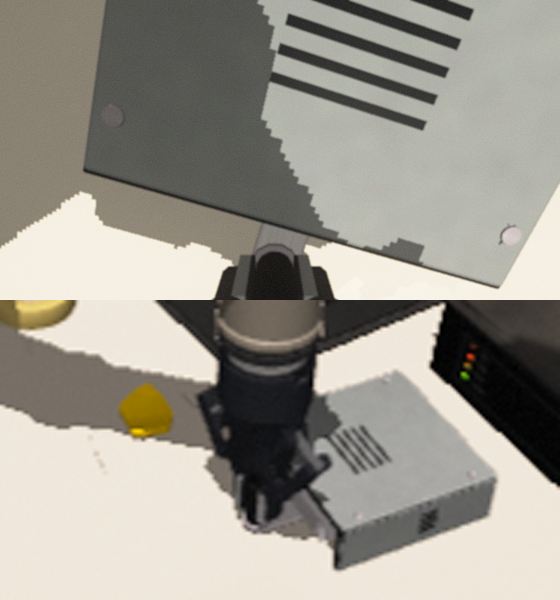

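The tray is almost wholly under the hood, with only the tongue and knob outside the mouth (the knob at (275,265)). The push reads 8.5 N. Probing 1 mm further.

Emit:
jog_arm(
  motion=[
    [0, 0, 0, 0, 0, 0, 10],
    [0, 0, 0, 0.5, 0.15, 0, 10],
    [0, 0, 0, 1, 0.3, 0, 10],
    [0, 0, 0, 1, 0.3, 0, 10],
  ],
)

```text
t: 19.5
eef_pos: [0.6298, -0.1646, 0.0167]
tool_rot: [-0.001, 0.993, 0.12, -0.002]
contact_force: [-8.2, 1.4, 8.6]
gripper_width: 0.201
grasp_force: 21.1
```

```bash
python3 st.py
```

```text
19.5 knob in bay mm -34.82575586939039 2.7939944052667496 F along/left/up [-8.3  1.   8.6] Mz 0.00634427954176402 tool yaw 0.2403234986872773 w 0.2012340628645171
```

Emit:
jog_arm(
  motion=[
    [0, 0, 0, 0.8, 0.25, 0, 10],
    [0, 0, 0, 1.6, 0.5, 0, 10],
    [0, 0, 0, 2.4, 0.7, 0, 10],
    [0, 0, 0, 2.4, 0.7, 0, 10],
  ],
)

```text
t: 20.1
eef_pos: [0.6321, -0.1647, 0.0168]
tool_rot: [-0.001, 0.993, 0.12, -0.002]
contact_force: [-8.0, 1.0, 7.6]
gripper_width: 0.205
grasp_force: 21.1
```

```bash
python3 pic.py c7.png; python3 -c "
import cv2,numpy as np
a=cv2.imread('pics/c6.png')[200:300,200:350];b=cv2.imread('pics/c7.png')[200:300,200:350]
cv2.imwrite('pics/k.png',cv2.resize(np.hstack([a,b]),(800,268),interpolation=cv2.INTER_CUBIC))"
```

```text
20.1 knob in bay mm -32.57123348133641 2.7772706081014658 F along/left/up [-8.   0.6  7.6] Mz 0.006022604836743783 tool yaw 0.2402748759493508 w 0.20461894263208322
```

View pics/k.png

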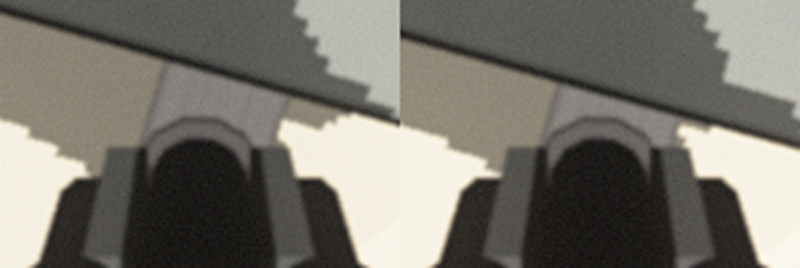

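The knob sits unchanged between the pads at (200,190) and (600,190), while the hood edge has come closer. So the tray moves with the grip at a steady force: the buffer is yielding. Continuing.

Emit:
jog_arm(
  motion=[
    [0, 0, 0, 0.8, 0.25, 0, 10],
    [0, 0, 0, 1.6, 0.5, 0, 10],
    [0, 0, 0, 2.4, 0.7, 0, 10],
    [0, 0, 0, 2.4, 0.7, 0, 10],
  ],
)

```text
t: 20.7
eef_pos: [0.6343, -0.1648, 0.0168]
tool_rot: [-0.001, 0.993, 0.12, -0.002]
contact_force: [-10.0, 1.4, 8.4]
gripper_width: 0.2
grasp_force: 21.2
```

```bash
python3 st.py
```

```text
20.7 knob in bay mm -30.337513416329486 2.762660843553021 F along/left/up [-10.    0.9   8.4] Mz 0.021484302576402797 tool yaw 0.24027092404037484 w 0.20038660577337475
```

Emit:
jog_arm(
  motion=[
    [0, 0, 0, 0.7, 0.2, 0, 10],
    [0, 0, 0, 1.4, 0.4, 0, 10],
    [0, 0, 0, 1.4, 0.4, 0, 10],
  ],
)

```text
t: 21.18
eef_pos: [0.6356, -0.1649, 0.0167]
tool_rot: [-0.001, 0.993, 0.12, -0.003]
contact_force: [-9.9, 1.2, 9.9]
gripper_width: 0.202
grasp_force: 21.3
```

```bash
python3 st.py
```

```text
21.18 knob in bay mm -29.06468598201005 2.7480454220634374 F along/left/up [-9.9  0.8  9.9] Mz 0.010540409830266034 tool yaw 0.24023543088269364 w 0.20241558425473385
```

Emit:
jog_arm(
  motion=[
    [0, 0, 0, 0.7, 0.2, 0, 10],
    [0, 0, 0, 1.4, 0.4, 0, 10],
    [0, 0, 0, 1.4, 0.4, 0, 10],
  ],
)

```text
t: 21.65
eef_pos: [0.6369, -0.165, 0.0168]
tool_rot: [-0.001, 0.993, 0.12, -0.003]
contact_force: [-10.1, 1.2, 10.7]
gripper_width: 0.204
grasp_force: 21.3
```

```bash
python3 st.py
```

```text
21.65 knob in bay mm -27.761686829303187 2.7375766920462747 F along/left/up [-10.1   0.8  10.7] Mz -0.0024642630152360984 tool yaw 0.24013504551879875 w 0.2039793227388786
```

Emit:
jog_arm(
  motion=[
    [0, 0, 0, 0.5, 0.15, 0, 10],
    [0, 0, 0, 1, 0.3, 0, 10],
    [0, 0, 0, 1, 0.3, 0, 10],
  ],
)

```text
t: 22.12
eef_pos: [0.6378, -0.165, 0.0168]
tool_rot: [-0.001, 0.993, 0.12, -0.003]
contact_force: [-11.2, 1.1, 10.4]
gripper_width: 0.205
grasp_force: 21.4
```

```bash
python3 st.py
```

```text
22.12 knob in bay mm -26.834227332602055 2.7118600560808512 F along/left/up [-11.2   0.5  10.4] Mz 0.047989473461997084 tool yaw 0.24016755208187385 w 0.20461618864054534
```

```bash
python3 pic.py c8.png; python3 -c "
import cv2
a=cv2.imread('pics/c6.png')
t=a[236:285,256:294]
for n in ['c7','c8']:
  b=cv2.imread('pics/%s.png'%n)[200:300,220:330]
  r=cv2.matchTemplate(b,t,cv2.TM_CCOEFF_NORMED);m=cv2.minMaxLoc(r);print(n,m[1],m[3],'expect 36,36')
a=cv2.imread('pics/c7.png')[200:300,200:350];b=cv2.imread('pics/c8.png')[200:300,200:350]
import numpy as np;cv2.imwrite('pics/k2.png',cv2.resize(np.hstack([a,b]),(800,268),interpolation=cv2.INTER_CUBIC))"
```

```text
22.23 knob in bay mm -26.819572471989837 2.753168685605141 F along/left/up [-10.9   0.4  10.2] Mz 0.02464845501931109 tool yaw 0.24019219441362286 w 0.20515751503047266
c7 0.9622009992599487 (36, 37) expect 36,36
c8 0.9120460748672485 (37, 35) expect 36,36
```

View pics/k2.png

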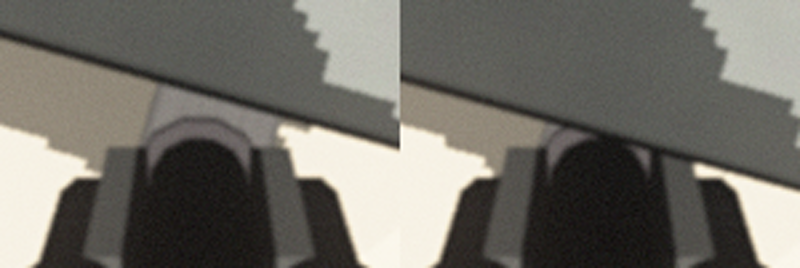

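The knob hasn't slipped in the pads and the tray is still advancing with the grip. Pushing on in 1 mm steps.

Emit:
jog_arm(
  motion=[
    [0, 0, 0, 0.5, 0.15, 0, 10],
    [0, 0, 0, 1, 0.3, 0, 10],
    [0, 0, 0, 1, 0.3, 0, 10],
  ],
)

```text
t: 22.7
eef_pos: [0.6385, -0.165, 0.0167]
tool_rot: [-0.001, 0.993, 0.12, -0.003]
contact_force: [-11.6, 1.1, 11.4]
gripper_width: 0.202
grasp_force: 21.5
```

```bash
python3 st.py
```

```text
22.7 knob in bay mm -26.15701856051481 2.7603238245480752 F along/left/up [-11.6   0.6  11.4] Mz 0.05254468349268033 tool yaw 0.24017015957761817 w 0.2015603096172327
```

Emit:
jog_arm(
  motion=[
    [0, 0, 0, 0.4, 0.12, 0, 10],
    [0, 0, 0, 0.8, 0.24, 0, 10],
    [0, 0, 0, 0.8, 0.24, 0, 10],
  ],
)

```text
t: 23.18
eef_pos: [0.6385, -0.165, 0.0167]
tool_rot: [-0.001, 0.993, 0.12, -0.004]
contact_force: [-14.8, 1.8, 13.0]
gripper_width: 0.201
grasp_force: 21.8
```

```bash
python3 st.py
```

```text
23.18 knob in bay mm -26.15006241674777 2.7579415056180845 F along/left/up [-14.8   1.1  13. ] Mz 0.0428376487337423 tool yaw 0.2400868153475558 w 0.20147864707958282
```

The tray has come up solid: no movement and the force jumped to 14.8 N. Relaxing the push, then releasing and rising.

Emit:
jog_arm(
  motion=[
    [0, 0, 0, -1.5, -0.45, 0, 10],
    [0, 0, 0, -3, -0.9, 0, 10],
    [0, 0, 0, -3.2, -0.95, 0, 10],
    [0, 0, 0, -3.2, -0.95, 0, 30],
    [0, 0, 0, -3.2, -0.95, 0, 45],
    [0, 0, 0, -3.2, -0.95, 0, 45],
    [0, 0, 0, -3.2, -0.95, 0, 45],
  ],
)

```text
t: 24.15
eef_pos: [0.6396, -0.1648, 0.0168]
tool_rot: [0.0, 0.993, 0.12, 0.0]
contact_force: [-0.5, 0.6, -0.9]
gripper_width: 0.524
grasp_force: 0.0
```

```bash
python3 st.py
```

```text
24.15 knob in bay mm -25.039586311640555 3.0756910700541495 F along/left/up [-0.5  0.5 -0.9] Mz 0.02744718112501094 tool yaw 0.24088315594940043 w 0.5242239496367781
```

Emit:
jog_arm(
  motion=[
    [0, 0, 0, -1, 0, -10, 45],
    [0, 0, 0, -2, 0, -35, 45],
    [0, 0, 0, -2, 0, -70, 45],
    [0, 0, 0, -10, 0, -110, 45],
    [0, 0, 0, -30, 0, -140, 45],
    [0, 0, 0, -60, 0, -150, 45],
    [0, 0, 0, -60, 0, -150, 45],
    [0, 0, 0, -60, 0, -150, 45],
  ],
)

```text
t: 25.25
eef_pos: [0.5816, -0.1787, 0.1672]
tool_rot: [-0.0, 0.993, 0.12, 0.001]
contact_force: [0.3, 0.4, 0.4]
gripper_width: 0.524
grasp_force: 0.0
```

```bash
python3 pic.py c9.png
python3 - <<'E'
from h import *
for c in("wrist","side"):
  o=bot.get_obs();q=bot.read_camera(c)
  for r in bot.tip_of("knob",q)[:1]: print(c,r["xy"],r["score"],ray(q,r["xy"],.034,o))
E
```

```text
25.25 knob in bay mm -82.3483762955177 -13.632694343442974 F along/left/up [0.3 0.4 0.4] Mz -0.05409084371955675 tool yaw 0.2410681396310667 w 0.5238430436144668
wrist [276.9, 125.9] 0.64 [ 0.63903271 -0.16643461  0.034     ]
side [312.0, 234.8] 0.74 [ 0.63401892 -0.16508044  0.034     ]
```

View pics/c9.png

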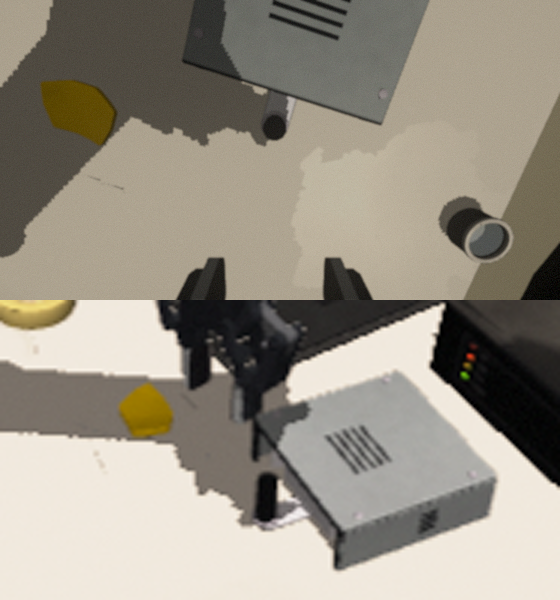

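The tray is in the bay with only its knob standing outside, at (275,125) in the wrist view. The hand is clear and the surroundings are undisturbed. Handing in.

```bash
python3 -c "
from station import bot
print(bot.hand_in())"
```

```text
the job is handed in; nothing more can be done
None
```

The tray went into the bay nose first until it came up solid against the buffer, then I released it and handed the job in; the hand-in returned no verdict. The highest push I read was about 15 N, and the loose things near the bay looked unmoved. The sherd was last seen in the tray before it went under the hood.

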